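# Clamp a shelf cleat in the drilling jig

### The job

On the storeroom bench, push the plywood shelf cleat that lies in the drilling jig along its guide until its end is right up against the end stop, and only then flip the clamp's lever over so that it snaps across and the clamp arm holds the cleat down. Only push, with the fingertips or the outside of the fingers: do not pick the cleat up, and leave the other things on the bench where they are.

Things in the scene. Friction and masses are not known exactly. Their poses are not given: they have to be found in the camera images.
- jig: the drilling jig, fixed to the bench: a plywood plate 240 x 160 x 10 mm with two aluminium guide rails, an end stop and an over-centre clamp. Origin on the bench surface, on the guide's centre line; the plate spans x -120..120, y -65..95 mm. Its +x runs along the guide to the stop (away from the robot, within 0.35 rad), +y to the left, where the clamp stands; z up
- jig_stop (a point): centre of the end stop's face, which the cleat must touch; at (80, 0, 22.5) mm in the jig's frame, axes as the jig's. The stop is 20 mm thick, 78 mm wide, its top 35 mm above the bench. The rails run from the stop 80 mm back towards the robot, 54 mm apart inside, tops 20 mm above the bench
- cleat: the loose plywood cleat, a bar 130 x 50 x 25 mm with two dark bolt holes, about 0.1 kg, lying flat on the jig's plate between the rails (2 mm play a side), its long axis x towards the stop, 35 to 60 mm short of it. Origin at the centre of its underside, 10 mm above the bench; top 35 mm above the bench. Its rear end stays clear of the rails; sliding it takes about 1 N
- cleat_front (a point): centre of the cleat's end face nearest the stop (65 mm ahead of its origin, 12.5 mm up)
- cleat_rear (a point): centre of the cleat's rear end face, nearest the robot (65 mm behind its origin, 12.5 mm up): the face to push on
- clamp (a joint): angle of the clamp lever, rad. 0: open, as at the start, black handle leaning 0.6 rad away from the cleat (jig's +y), arm raised. 0.6: dead centre, handle upright. A spring of about 1 N m/rad drives it off dead centre either way: past 0.65 it snaps over by itself until the pad lands on the cleat at 1.2, handle leaning to jig's -y. Starting it takes 8 N at 70 mm from the pivot. Limit 1.32 with no cleat
- clamp_pivot (a point): the clamp's hinge, at (35, 62, 45) mm in the jig's frame; the hinge axis lies along the jig's x. The steel cheeks of the hinge reach 54 mm above the bench
- clamp_tip (a point): the free end of the clamp's handle, 91 mm from the pivot, 120 mm above the bench when open. The handle is a straight round bar from the pivot, 12 mm thick, with a black grip 18 mm thick over its outer half. The arm (steel bar 14 mm wide, rubber pad under its end 56 mm from the pivot) is rigid with it, on the handle's cleat side
- spare: a loose shorter plywood cleat, 85 x 50 x 25 mm, lying beside the jig; not to be used; leave it where it is
- screws: a loose clear screw jar, 48 mm wide, 65 mm tall, standing beyond the jig's stop; leave it where it is
- driver: a loose screwdriver lying on the bench to the left of the jig; leave it where it is
- tape: a loose cardboard-brown tape roll, 100 mm wide, 48 mm tall, lying flat; leave it where it is
- carton: a loose small cardboard carton, 100 x 75 x 60 mm; leave it where it is
- mug: a loose white mug, 80 mm wide, 90 mm tall; leave it where it is
- glue: a loose white glue bottle, 44 mm wide, 110 mm tall; leave it where it is
Things that resemble listed ones, but are neither listed nor needed, are in the scene too. What is shaped like the cleat but blue or purple is not meant.

How it is judged:
On the way, in this order (a step that is already met when the one before it is completed fails the run):
1. the cleat's end is up against the end stop, the clamp still open (x of cleat_front in the frame of jig_stop above -0.004 m and value of joint clamp below 0.4 rad), for 0.2 s.
2. the lever has snapped over and the arm presses on the cleat (x of cleat_front in the frame of jig_stop above -0.004 m and value of joint clamp above 1.1 rad and contact force between clamp and cleat above 3 N), for 0.2 s.
At the end, for the whole second after the job is handed in: the cleat lies flat and still, its end within 4 mm of the end stop; the clamp lever is past 1.1 rad and its arm presses the cleat with more than 3 N (all of step 2 and z of cleat in the frame of jig below 0.013 m and angle between cleat's own z axis and vertical below 0.05 rad and linear speed of cleat below 0.01 m/s); the robot touches nothing.
It fails at once if the cleat is lifted more than 8 mm or tipped (z of cleat in the frame of jig above 0.018 m or angle between cleat's own z axis and vertical above 0.2 rad).
It fails at once if the clamp is flipped before the cleat is against the stop (value of joint clamp above 0.8 rad and x of cleat_front in the frame of jig_stop below -0.008 m).
It fails at once if another thing on the bench is moved by more than 20 mm (distance of any of spare, screws, driver, tape, carton, mug, glue from where it was at the start of the episode above 0.02 m).
It also fails if it takes over 45 s, if anything falls off the work surface, if the arm or the gripper's body presses on something with over 40 N, if the wrist force passes 120 N, or if a joint passes its speed limit or range.

### The arm

A 7-joint arm with a two-finger parallel gripper is mounted at the origin on the work surface. World frame = base frame: x ahead of the robot, y to its left, z up, the work surface at z = 0. Lengths are in m, angles in rad, forces in N, time in s.
With the tool pointing down it reaches from about 0.4 to 0.85 m from the base axis. Payload 4.5 kg.
Tool frame: the origin (TCP) lies on the mounting face of the last link; the fingertips stand 166 mm ahead of it and the grasp point (between the pads) lies 147 mm ahead of it; y points along the fingers, z is the direction in which the jaws open and shut, and the axes are right-handed (so a half turn about y gives the same grasp; the last joint's range is limited). The gripper opens to 88 mm and grips with 3 to 60 N. Pads are 18 mm wide; open, the fingers measure 123 mm over their backs; the gripper's body (75 mm by 187 mm) begins 45 mm behind the grasp point.
Start: joints at [1.14, 0.689, -0.195, 1.565, 0.157, 0.902, -0.215], TCP at [0.28, -0.559, 0.405] pointing down, gripper open.
Joint ranges: [-3.01, 3.01], [-0.46, 2.08], [-1.47, 1.51], [0.13, 2.56], [-1, 4.14], [0.04, 2.09], [-2.66, 2.66]. Speed limits (rad/s): [2.57, 2.57, 3.14, 3.14, 3.14, 3.14, 3.14].

### API

Orientations are given as a unit quaternion [x, y, z, w].
In Python, from plant import r gives the robot as it stands.
- The arm moves only by the tool arm_command, never from a script. Its argument "deltas" is a list of rows, each an object of numbers: "dx", "dy", "dz": the shift along the tool's x, y, z each as a share of 1000 mm, from -1 to 1; "wx", "wy", "wz": the turn, a rotation vector about the tool's x, y, z each as a share of 45 degrees, from -1 to 1. In form: [{"dx": .., "dy": .., "dz": .., "wx": .., "wy": .., "wz": ..}, ...]. A call has exactly 5 rows; each row is the pose to reach, as a shift and turn from the pose commanded when the call began, along the tool's axes at that moment; what a row does not reach only later rows make up. A row lasts 1/10 s, in which the tool goes at most 50 mm and 8.59 degrees, less where a joint would pass 70% of its speed; a pose out of reach is approached as far as the arm can. A call with a number of a shift or a turn outside -1 to 1 is refused whole. A call with a gripper value outside its range is refused whole. "claw" is the opening, from -1 (shut) to 1 (fully open), set as the call begins (left out, the last holds). The fingers move at their own pace and stop on an object; "grip_force" is the grip in N (left out, the last holds). Time passes only in rows, so rows that repeat a pose let the fingers close, or fill a call up. It gives the time, the measured TCP pose, the force and the opening at its end, in the units of the state.
- r.get_state(): the state, without advancing time (a new reading comes with each control period).
- r.snapshot(name): name is "side" or "top"; returns the picture (480x640x3 uint8, red, green, blue); there is no depth.
- r.get_calibration(name): a dict with "vertical_fov" (degrees; the focal length in pixels is half the picture's height over the tangent of half this angle, whatever the lens; pixels are square), "cx", "cy" (the principal point, pixels), "R" (3x3) and "t" (3): a world point X has camera coordinates R X + t. Camera axes: x right, y down, z forward; pixel columns grow to the right and rows downward; lengths in m; the calibration is good to about 2 mm. A picture is of the moment at which its call begins. get_calibration takes no time and is no camera call.
- r.finish_job(): hands the job in, once; it reports no verdict.
The state is a dict: "clock": time; "q": joint angles; "qd": joint speeds; "joint_torque": joint torques, N m; "tool_pos": TCP position; "eef_rot": TCP orientation; "contact_force": force on the tool from outside, world axes, zero at the start; "moment": the same for the moment, N m; "opening": opening from 0.0 (shut) to 1.0 (fully open).
Only numpy, scipy, OpenCV 4.12 (cv2) and the standard library are available. Lean on these libraries where they do the work, as an engineer would, in place of code of your own. Each camera call takes 0.05 s, during which the arm holds its last target.

## Working session

There is one attempt and no reset: what is moved stays moved. The work goes in short steps, Python scripts to look and compute and a tool call to move; the robot and the scene stay as the last step left them, time stands still between calls to the robot, and variables do not carry over. Pictures are saved under pics/ and viewed, and the job is handed in when it is done.

Besides the shell and the picture viewer there is one more tool, called after ">>>" as name([rows], argument=value, ...), one row to a line, values as JSON. arm_command: Moves the arm, as the interface text tells. Shift numbers are shares of 1000 mm and turn numbers shares of 45 degrees, none past 1 either way. Its arguments: {"type":"object","properties":{"deltas":{"type":"array","items":{"type":"object","properties":{"dx":{"type":"number","minimum":-1,"maximum":1},"dy":{"type":"number","minimum":-1,"maximum":1},"dz":{"type":"number","minimum":-1,"maximum":1},"wx":{"type":"number","minimum":-1,"maximum":1},"wy":{"type":"number","minimum":-1,"maximum":1},"wz":{"type":"number","minimum":-1,"maximum":1}}}},"claw":{"type":"number"},"grip_force":{"type":"number"}},"required":["deltas"]}

```bash
mkdir -p pics; ls; python3 - <<'E'
from plant import r
import cv2
s=r.get_state();print({k:s[k] for k in ('clock','tool_pos','eef_rot','contact_force','opening')})
for n in('side','top'):
    c=r.get_calibration(n);print(n,c)
    cv2.imwrite(f'pics/{n}0.png',r.snapshot(n)[:,:,::-1])
E
```

```text
pics
{'clock': 0.0, 'tool_pos': array([ 0.28000204, -0.55840219,  0.40390407]), 'eef_rot': array([-0.1630886 ,  0.68870926, -0.68746775,  0.16269532]), 'contact_force': array([-0.13269714, -0.35258094,  0.47110651]), 'opening': 0.998209273386587}
side {'vertical_fov': 46.71714449226121, 'cx': 322.7408091762601, 'cy': 236.0275402353086, 'R': array([[-0.93296156, -0.35994315,  0.0048633 ],
       [-0.23073762,  0.58758589, -0.77556622],
       [ 0.27630214, -0.72469562, -0.63124748]]), 't': array([0.47841885, 0.21858114, 1.26273875])}
top {'vertical_fov': 50.489182268022816, 'cx': 319.8964679329009, 'cy': 239.14767439168534, 'R': array([[-0.01549346, -0.99985537, -0.00701302],
       [-0.98551651,  0.0164551 , -0.16877926],
       [ 0.16887025,  0.00429647, -0.98562892]]), 't': array([0.0032143 , 0.53123245, 1.46230852])}
```

View pics/side0.png

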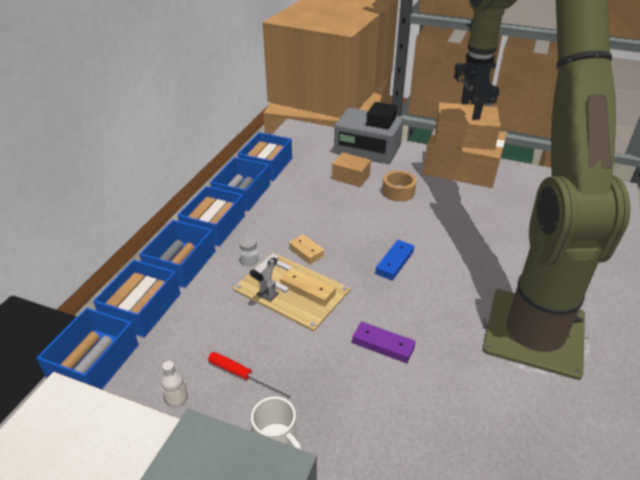

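View pics/top0.png

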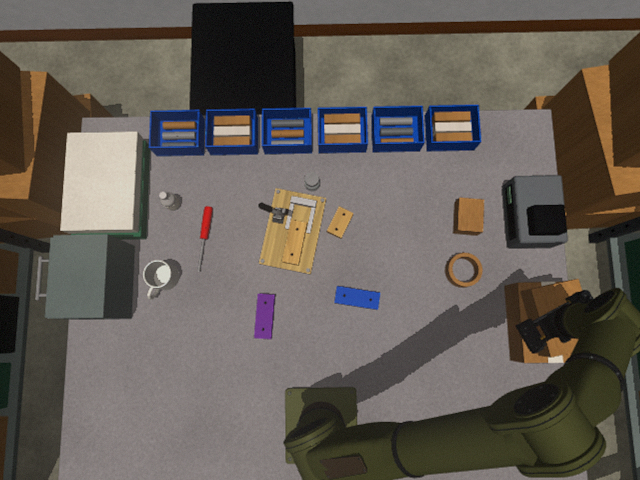

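```bash
python3 - <<'E'
import cv2
from plant import r
from scipy.spatial.transform import Rotation as R
print(R.from_quat(r.get_state()['eef_rot']).as_matrix().round(3))
t=cv2.imread('pics/top0.png')[165:295,240:380];s=cv2.imread('pics/side0.png')[225:345,220:370]
cv2.imwrite('pics/topz.png',cv2.resize(t,None,fx=5,fy=5,interpolation=cv2.INTER_CUBIC)[:600])
cv2.imwrite('pics/topz.png',cv2.resize(t,None,fx=4.5,fy=4.5,interpolation=cv2.INTER_CUBIC))
cv2.imwrite('pics/sidez.png',cv2.resize(s,None,fx=5,fy=5,interpolation=cv2.INTER_CUBIC))
E
```

```text
[[-0.894 -0.001  0.448]
 [-0.448  0.001 -0.894]
 [ 0.    -1.    -0.002]]
```

View pics/topz.png

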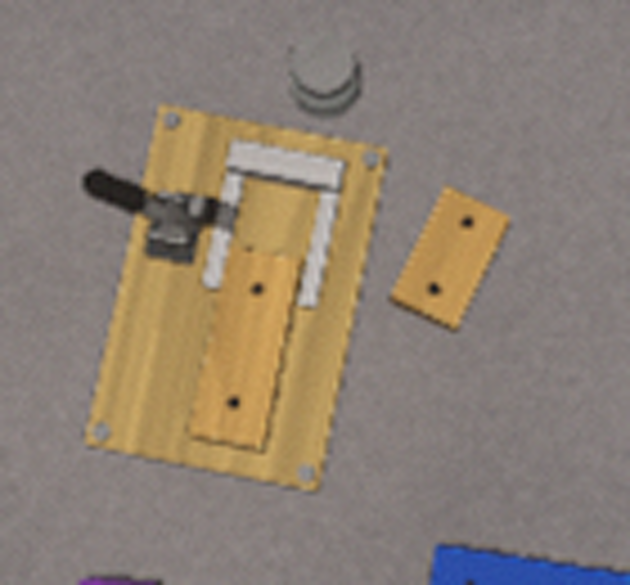

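View pics/sidez.png

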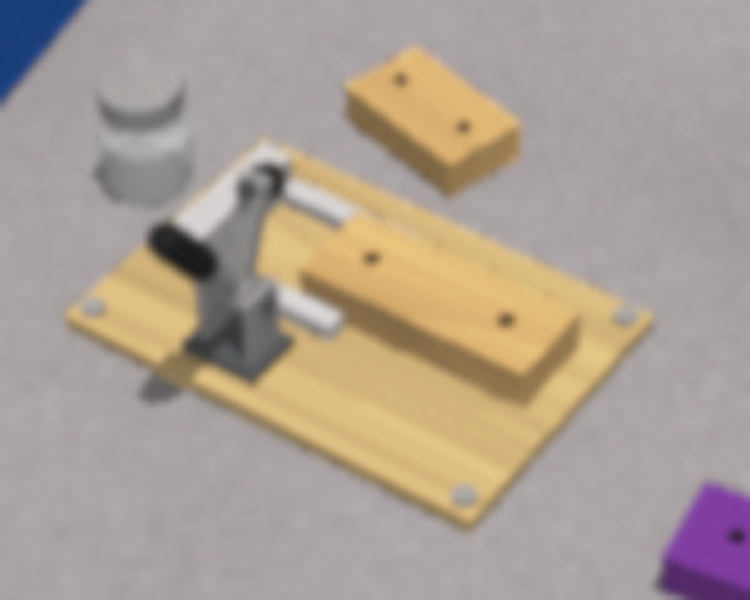

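```bash
cat > h.py <<'E'
import numpy as np
from plant import r
def cal(n):
    c=r.get_calibration(n);f=240/np.tan(np.radians(c['vertical_fov']/2));return c,f
def ray(n,p):
    c,f=cal(n);R=np.array(c['R']);t=np.array(c['t'])
    d=R.T@np.array([(p[0]-c['cx'])/f,(p[1]-c['cy'])/f,1]);return -R.T@t,d
def onz(n,p,z):
    o,d=ray(n,p);return o+d*(z-o[2])/d[2]
def proj(n,X):
    c,f=cal(n);x=np.array(c['R'])@X+c['t'];return f*x[0]/x[2]+c['cx'],f*x[1]/x[2]+c['cy']
def fit(src,dst):
    a=np.array(src,float);b=np.array(dst,float)
    A=a-a.mean(0);B=b-b.mean(0)
    th=np.arctan2((A[:,0]*B[:,1]-A[:,1]*B[:,0]).sum(),(A*B).sum())
    M=np.array([[np.cos(th),-np.sin(th)],[np.sin(th),np.cos(th)]])
    t=b.mean(0)-M@a.mean(0);return th,t,(b-(a@M.T+t))
T=lambda u,v:((u+.5)/4.5-.5+240,(v+.5)/4.5-.5+165)
S=lambda u,v:((u+.5)/5-.5+220,(v+.5)/5-.5+225)
E
python3 - <<'E'
from h import *
np.set_printoptions(precision=4,suppress=True)
J=[(.12,.095),(.12,-.065),(-.12,-.065),(-.12,.095)]
pt=[onz('top',T(*p),.01)[:2] for p in [(160,105),(388,150),(318,490),(87,445)]]
ps=[onz('side',S(*p),.01)[:2] for p in [(68,318),(268,138),(655,318),(468,515)]]
for q in(pt,ps):
    th,t,e=fit(J,q);print('jig',th,t);print(e)
th,t,e=fit(J+J,pt+ps);print('both',th,t)
M=np.array([[np.cos(th),-np.sin(th)],[np.sin(th),np.cos(th)]])
for l,p in [('fl',(226,249)),('fr',(300,258)),('nr',(265,450)),('nl',(190,437))]:
    print('cleat top',l,M.T@(onz('top',T(*p),.035)[:2]-t))
for l,p in [('fl',(302,272)),('fr',(355,218)),('nr',(580,318)),('nl',(524,375))]:
    print('cleat side',l,M.T@(onz('side',S(*p),.035)[:2]-t))
for p in [(340,187),(228,170)]: print('stop',M.T@(onz('top',T(*p),.035)[:2]-t))
w=lambda x,y,z:np.r_[M@[x,y]+t,z]
tip=w(.035,.062+.091*np.sin(.6),.045+.091*np.cos(.6));print('tip',tip,proj('top',tip),proj('side',tip))
print('tip seen top',T(92,183),'side',S(165,240))
E
```

```text
jig -0.21151667714463193 [0.563  0.0627]
[[-0.0004 -0.    ]
 [-0.0012  0.0006]
 [ 0.0013  0.0009]
 [ 0.0004 -0.0014]]
jig -0.21728323490738854 [0.5607 0.0625]
[[-0.0022  0.0016]
 [-0.0015  0.0005]
 [ 0.0002  0.0017]
 [ 0.0035 -0.0037]]
both -0.21438880706721658 [0.5619 0.0626]
cleat top fl [0.0258 0.0276]
cleat top fr [ 0.0295 -0.0221]
cleat top nr [-0.1011 -0.0255]
cleat top nl [-0.1024  0.0246]
cleat side fl [0.0246 0.0266]
cleat side fr [ 0.026  -0.0189]
cleat side nr [-0.1042 -0.0212]
cleat side nl [-0.1027  0.025 ]
stop [ 0.0823 -0.0386]
stop [0.0791 0.0375]
tip [0.6202 0.1659 0.1201] (np.float64(259.08760182885976), np.float64(204.90466725666047)) (np.float64(251.22196672783394), np.float64(271.8636777565396))
tip seen top (260.05555555555554, 205.27777777777777) side (252.6, 272.6)
```

```bash
cat >> h.py <<'E'
from scipy.spatial.transform import Rotation as Ro
TH=-0.2135;O=np.array([.5625,.0626])
MJ=np.array([[np.cos(TH),-np.sin(TH)],[np.sin(TH),np.cos(TH)]])
def go(jx,jy,tipz,yaw=True):
    s=r.get_state();Rm=Ro.from_quat(s['eef_rot']).as_matrix();p=np.array(s['tool_pos'])
    W=np.r_[MJ@[jx,jy]+O,tipz+.166]
    ex=np.r_[-MJ[:,0],0];ey=np.array([0,0,-1.]);Rt=np.c_[ex,ey,np.cross(ex,ey)]
    print('t',s['clock'],'target W',W.round(4),'delta',(Rm.T@(W-p)).round(4),'w',(Ro.from_matrix(Rm.T@Rt).as_rotvec()/np.pi*4).round(3),'op',s['opening'])
def where():
    s=r.get_state();p=np.array(s['tool_pos']);Rm=Ro.from_quat(s['eef_rot']).as_matrix()
    tip=p+.166*Rm[:,1]
    print('t',round(s['clock'],2),'tip jig',(MJ.T@(tip[:2]-O)).round(4),'z',tip[2].round(4),'F',np.array(s['contact_force']).round(2),'q',np.round(s['q'],2))
E
python3 -c "
from h import *
np.set_printoptions(suppress=True)
go(-.1,-.14,.2);go(-.135,0,.2);where()"
```

```text
t 0.1 target W [ 0.4351 -0.053   0.366 ] delta [-0.3652  0.0386 -0.3822] w [0.002 0.864 0.001] op 1.0041896115936806
t 0.1 target W [0.4306 0.0912 0.366 ] delta [-0.4258  0.0388 -0.5132] w [0.002 0.864 0.001] op 1.0041896115936806
t 0.1 tip jig [-0.1447 -0.6666] z 0.238 F [ 0.18 -0.56  0.08] q [ 1.14  0.69 -0.19  1.57  0.16  0.9  -0.22]
```

>>> arm_command([
  {"dx":-0.036,"dy":0,"dz":-0.034,"wy":0.15},
  {"dx":-0.072,"dy":0,"dz":-0.068,"wy":0.3},
  {"dx":-0.108,"dy":0,"dz":-0.1,"wy":0.45},
  {"dx":-0.144,"dy":0,"dz":-0.135,"wy":0.6},
  {"dx":-0.18,"dy":0,"dz":-0.17,"wy":0.75},
], claw=-1, grip_force=10)

```text
invalid input at $.deltas[0]: expected keys dx, dy, dz, wx, wy, wz
```

```bash
python3 -c "
from h import *
np.set_printoptions(suppress=True)
go(-.1,-.14,.2);go(-.135,0,.2);where()"
```

```text
t 0.1 target W [ 0.4351 -0.053   0.366 ] delta [-0.3652  0.0386 -0.3822] w [0.002 0.864 0.001] op 1.0041896115936806
t 0.1 target W [0.4306 0.0912 0.366 ] delta [-0.4258  0.0388 -0.5132] w [0.002 0.864 0.001] op 1.0041896115936806
t 0.1 tip jig [-0.1447 -0.6666] z 0.238 F [ 0.18 -0.56  0.08] q [ 1.14  0.69 -0.19  1.57  0.16  0.9  -0.22]
```

>>> arm_command([
  {"dx":-0.036,"dy":0,"dz":-0.034,"wx":0,"wy":0.15,"wz":0},
  {"dx":-0.072,"dy":0,"dz":-0.068,"wx":0,"wy":0.3,"wz":0},
  {"dx":-0.108,"dy":0,"dz":-0.1,"wx":0,"wy":0.45,"wz":0},
  {"dx":-0.144,"dy":0,"dz":-0.135,"wx":0,"wy":0.6,"wz":0},
  {"dx":-0.18,"dy":0,"dz":-0.17,"wx":0,"wy":0.75,"wz":0},
], claw=-1, grip_force=10)

```text
clock: 0.6
tool_pos: [0.365, -0.3246, 0.4045]
eef_rot: [0.046, 0.706, -0.706, -0.046]
contact_force: [1.3, 0.6, 0.5]
opening: 0.568
```

```bash
python3 -c "
from h import *
np.set_printoptions(suppress=True)
go(-.1,-.14,.2);go(-.135,0,.2);where()"
```

```text
t 0.6 target W [ 0.4351 -0.053   0.366 ] delta [-0.0345  0.0386 -0.2783] w [0.    0.107 0.   ] op 0.5677656597362122
t 0.6 target W [0.4306 0.0912 0.366 ] delta [-0.0113  0.0387 -0.4207] w [0.    0.107 0.   ] op 0.5677656597362122
t 0.6 tip jig [-0.111  -0.4202] z 0.2385 F [1.32 0.61 0.49] q [ 0.63  0.51 -0.    1.97  0.    0.66 -1.07]
```

>>> arm_command([
  {"dx":-0.007,"dy":0,"dz":-0.048,"wx":0,"wy":0.05,"wz":0},
  {"dx":-0.014,"dy":0,"dz":-0.096,"wx":0,"wy":0.107,"wz":0},
  {"dx":-0.022,"dy":0,"dz":-0.144,"wx":0,"wy":0.107,"wz":0},
  {"dx":-0.03,"dy":0,"dz":-0.192,"wx":0,"wy":0.107,"wz":0},
  {"dx":-0.035,"dy":0,"dz":-0.24,"wx":0,"wy":0.107,"wz":0},
])

```text
clock: 1.1
tool_pos: [0.4297, -0.0906, 0.4047]
eef_rot: [-0.074, -0.703, 0.703, 0.073]
contact_force: [1.1, -0.4, -0.2]
opening: 0.118
```

```bash
python3 -c "
from h import *
np.set_printoptions(suppress=True)
go(-.135,0,.12);where()"
```

```text
t 1.1 target W [0.4306 0.0912 0.286 ] delta [ 0.0367  0.1187 -0.1781] w [ 0.     0.007 -0.001] op 0.1177005352953228
t 1.1 tip jig [-0.0973 -0.1779] z 0.2387 F [ 1.12 -0.41 -0.21] q [ 0.06  0.46  0.06  2.11 -0.05  0.58 -1.62]
```

>>> arm_command([
  {"dx":0.008,"dy":0.026,"dz":-0.04,"wx":0,"wy":0.007,"wz":0},
  {"dx":0.016,"dy":0.052,"dz":-0.08,"wx":0,"wy":0.007,"wz":0},
  {"dx":0.024,"dy":0.078,"dz":-0.12,"wx":0,"wy":0.007,"wz":0},
  {"dx":0.032,"dy":0.1,"dz":-0.16,"wx":0,"wy":0.007,"wz":0},
  {"dx":0.037,"dy":0.118,"dz":-0.178,"wx":0,"wy":0.007,"wz":0},
])

```text
clock: 1.6
tool_pos: [0.4296, 0.0932, 0.2853]
eef_rot: [0.073, 0.704, -0.703, -0.074]
contact_force: [0.5, 0.8, -0.5]
opening: 0.007
```

```bash
python3 -c "
from h import *
np.set_printoptions(suppress=True)
go(-.135,0,.022);where()"
```

```text
t 1.6 target W [0.4306 0.0912 0.188 ] delta [-0.0014  0.0973  0.0019] w [0.002 0.007 0.001] op 0.006872146692335219
t 1.6 tip jig [-0.1365  0.002 ] z 0.1193 F [ 0.49  0.76 -0.54] q [-0.35  0.69  0.05  2.22 -0.15  0.23 -1.94]
```

>>> arm_command([
  {"dx":0,"dy":0.025,"dz":0.001,"wx":0,"wy":0,"wz":0},
  {"dx":0,"dy":0.05,"dz":0.002,"wx":0,"wy":0,"wz":0},
  {"dx":0,"dy":0.075,"dz":0.002,"wx":0,"wy":0,"wz":0},
  {"dx":0,"dy":0.095,"dz":0.002,"wx":0,"wy":0,"wz":0},
  {"dx":0,"dy":0.096,"dz":0.002,"wx":0,"wy":0,"wz":0},
])

```text
clock: 2.1
tool_pos: [0.437, 0.089, 0.1964]
eef_rot: [-0.065, -0.702, 0.705, 0.074]
contact_force: [-0.2, 0.2, 0.6]
opening: 0.006
```

```bash
python3 -c "
from h import *
import cv2
np.set_printoptions(suppress=True)
go(-.059,0,.022);where()
s=r.snapshot('side')[200:380,200:440,::-1]
cv2.imwrite('pics/s1.png',cv2.resize(s,None,fx=3.3,fy=3.3,interpolation=cv2.INTER_CUBIC))"
```

```text
t 2.1 target W [0.5048 0.0751 0.188 ] delta [-0.0694  0.0075  0.0003] w [-0.007  0.021  0.017] op 0.006200398929711485
t 2.1 tip jig [-0.1305 -0.0017] z 0.0305 F [-0.19  0.18  0.57] q [-0.32  0.89  0.03  2.23 -0.61  0.04 -1.46]
```

View pics/s1.png

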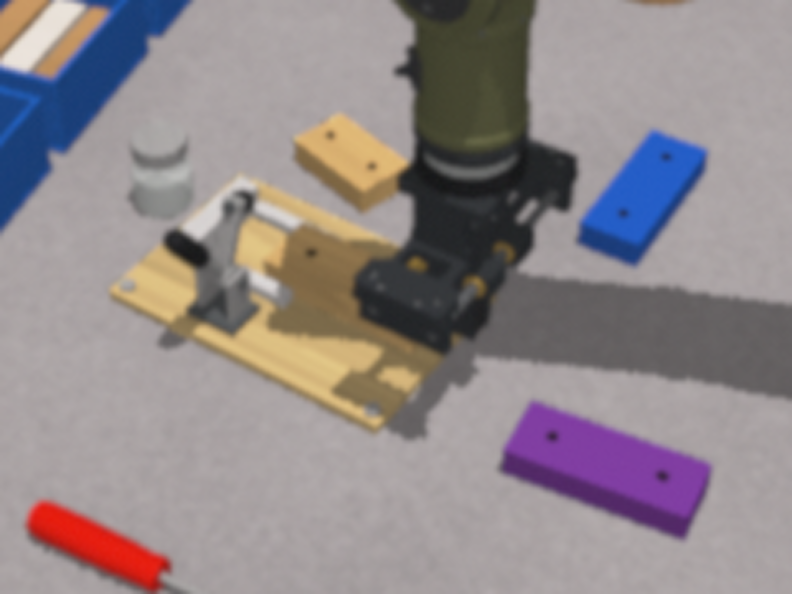

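>>> arm_command([
  {"dx":-0.004,"dy":0,"dz":0,"wx":0,"wy":0,"wz":0},
  {"dx":-0.008,"dy":0,"dz":0,"wx":0,"wy":0,"wz":0},
  {"dx":-0.012,"dy":0.002,"dz":0,"wx":0,"wy":0,"wz":0},
  {"dx":-0.012,"dy":0.003,"dz":0,"wx":0,"wy":0,"wz":0},
  {"dx":-0.012,"dy":0.003,"dz":0,"wx":0,"wy":0,"wz":0},
])

```text
clock: 2.65
tool_pos: [0.4483, 0.0864, 0.1951]
eef_rot: [-0.065, -0.702, 0.705, 0.074]
contact_force: [-0.3, 0.1, -0.1]
opening: 0.007
```

```bash
python3 -c "
from h import *
np.set_printoptions(suppress=True)
go(-.059,0,.022);where()"
```

```text
t 2.65 target W [0.5048 0.0751 0.188 ] delta [-0.0578  0.0065 -0.0001] w [-0.006  0.02   0.015] op 0.007148981623063471
t 2.65 tip jig [-0.1187 -0.0017] z 0.0292 F [-0.32  0.09 -0.13] q [-0.32  0.9   0.05  2.2  -0.59  0.07 -1.47]
```

>>> arm_command([
  {"dx":0,"dy":0.002,"dz":0,"wx":0,"wy":0.01,"wz":0.007},
  {"dx":0,"dy":0.004,"dz":0,"wx":0,"wy":0.02,"wz":0.015},
  {"dx":0,"dy":0.006,"dz":0,"wx":0,"wy":0.02,"wz":0.015},
  {"dx":-0.002,"dy":0.007,"dz":0,"wx":0,"wy":0.02,"wz":0.015},
  {"dx":-0.004,"dy":0.007,"dz":0,"wx":0,"wy":0.02,"wz":0.015},
])

```text
clock: 3.15
tool_pos: [0.452, 0.0856, 0.1879]
eef_rot: [-0.075, -0.701, 0.705, 0.076]
contact_force: [-0.5, -0.1, 0.0]
opening: 0.007
```

```bash
python3 -c "
from h import *
np.set_printoptions(suppress=True)
go(-.059,0,.022);where()"
```

```text
t 3.15 target W [0.5048 0.0751 0.188 ] delta [-0.0538 -0.0001 -0.001 ] w [-0.006 -0.     0.001] op 0.0067042739672347335
t 3.15 tip jig [-0.1129 -0.0018] z 0.0219 F [-0.48 -0.14  0.  ] q [-0.32  0.91  0.05  2.19 -0.8   0.05 -1.27]
```

Push slowly towards the stop (about 54 mm expected), in steps.

>>> arm_command([
  {"dx":-0.005,"dy":0,"dz":0,"wx":0,"wy":0,"wz":0},
  {"dx":-0.011,"dy":0,"dz":0,"wx":0,"wy":0,"wz":0},
  {"dx":-0.017,"dy":0,"dz":0,"wx":0,"wy":0,"wz":0},
  {"dx":-0.023,"dy":0,"dz":-0.001,"wx":0,"wy":0,"wz":0},
  {"dx":-0.028,"dy":0,"dz":-0.001,"wx":0,"wy":0,"wz":0},
])

```text
clock: 3.65
tool_pos: [0.4802, 0.0807, 0.1881]
eef_rot: [-0.075, -0.701, 0.705, 0.075]
contact_force: [-0.9, 0.8, 0.1]
opening: 0.004
```

```bash
python3 -c "
from h import *
np.set_printoptions(suppress=True)
go(-.059,0,.022);where()"
```

```text
t 3.65 target W [0.5048 0.0751 0.188 ] delta [-0.0252  0.0001  0.0003] w [-0.006  0.001 -0.   ] op 0.004352957894249772
t 3.65 tip jig [-0.0842 -0.0005] z 0.0221 F [-0.87  0.78  0.06] q [-0.34  0.92  0.14  2.12 -0.78  0.15 -1.27]
```

>>> arm_command([
  {"dx":-0.004,"dy":0,"dz":0,"wx":0,"wy":0,"wz":0},
  {"dx":-0.008,"dy":0,"dz":0,"wx":0,"wy":0,"wz":0},
  {"dx":-0.012,"dy":0,"dz":0,"wx":0,"wy":0,"wz":0},
  {"dx":-0.016,"dy":0,"dz":0,"wx":0,"wy":0,"wz":0},
  {"dx":-0.018,"dy":0,"dz":0,"wx":0,"wy":0,"wz":0},
])

```text
clock: 4.15
tool_pos: [0.4977, 0.0767, 0.188]
eef_rot: [-0.075, -0.701, 0.705, 0.075]
contact_force: [-1.3, 0.7, 0.4]
opening: 0.01
```

```bash
python3 -c "
from h import *
np.set_printoptions(suppress=True)
go(-.059,0,.022);where()"
```

```text
t 4.15 target W [0.5048 0.0751 0.188 ] delta [-0.0074  0.      0.0001] w [-0.006 -0.    -0.   ] op 0.010352850084305589
t 4.15 tip jig [-0.0663 -0.0007] z 0.022 F [-1.29  0.71  0.38] q [-0.35  0.93  0.18  2.07 -0.77  0.2  -1.27]
```

Now creep, watching force.

>>> arm_command([
  {"dx":-0.001,"dy":0,"dz":0,"wx":0,"wy":0,"wz":0},
  {"dx":-0.002,"dy":0,"dz":0,"wx":0,"wy":0,"wz":0},
  {"dx":-0.003,"dy":0,"dz":0,"wx":0,"wy":0,"wz":0},
  {"dx":-0.004,"dy":0,"dz":0,"wx":0,"wy":0,"wz":0},
  {"dx":-0.005,"dy":0,"dz":0,"wx":0,"wy":0,"wz":0},
])

```text
clock: 4.65
tool_pos: [0.5022, 0.0758, 0.188]
eef_rot: [-0.075, -0.701, 0.705, 0.076]
contact_force: [-0.0, -0.4, -0.7]
opening: 0.002
```

```bash
python3 -c "
from h import *
where()"
```

```text
t 4.65 tip jig [-0.0618 -0.0007] z 0.022 F [-0.03 -0.35 -0.71] q [-0.35  0.94  0.19  2.06 -0.76  0.22 -1.28]
```

>>> arm_command([
  {"dx":-0.0005,"dy":0,"dz":0,"wx":0,"wy":0,"wz":0},
  {"dx":-0.001,"dy":0,"dz":0,"wx":0,"wy":0,"wz":0},
  {"dx":-0.0015,"dy":0,"dz":0,"wx":0,"wy":0,"wz":0},
  {"dx":-0.002,"dy":0,"dz":0,"wx":0,"wy":0,"wz":0},
  {"dx":-0.002,"dy":0,"dz":0,"wx":0,"wy":0,"wz":0},
])

```text
clock: 5.15
tool_pos: [0.5041, 0.0753, 0.188]
eef_rot: [-0.075, -0.701, 0.705, 0.076]
contact_force: [-0.7, 1.2, -0.4]
opening: 0.007
```

```bash
python3 -c "
from h import *
where()"
```

```text
t 5.15 tip jig [-0.0598 -0.0007] z 0.022 F [-0.73  1.15 -0.35] q [-0.36  0.94  0.19  2.05 -0.76  0.22 -1.28]
```

>>> arm_command([
  {"dx":-0.0005,"dy":0,"dz":0,"wx":0,"wy":0,"wz":0},
  {"dx":-0.001,"dy":0,"dz":0,"wx":0,"wy":0,"wz":0},
  {"dx":-0.0015,"dy":0,"dz":0,"wx":0,"wy":0,"wz":0},
  {"dx":-0.002,"dy":0,"dz":0,"wx":0,"wy":0,"wz":0},
  {"dx":-0.002,"dy":0,"dz":0,"wx":0,"wy":0,"wz":0},
])

```text
clock: 5.65
tool_pos: [0.5057, 0.075, 0.188]
eef_rot: [-0.075, -0.702, 0.705, 0.076]
contact_force: [-1.0, -0.7, 0.8]
opening: 0.004
```

```bash
python3 -c "
from h import *
where()
import cv2
s=r.snapshot('side')[220:340,220:370,::-1]
cv2.imwrite('pics/s2.png',cv2.resize(s,None,fx=5,fy=5,interpolation=cv2.INTER_CUBIC))"
```

```text
t 5.65 tip jig [-0.0584 -0.0007] z 0.022 F [-0.95 -0.7   0.82] q [-0.36  0.94  0.2   2.05 -0.76  0.23 -1.28]
```

View pics/s2.png

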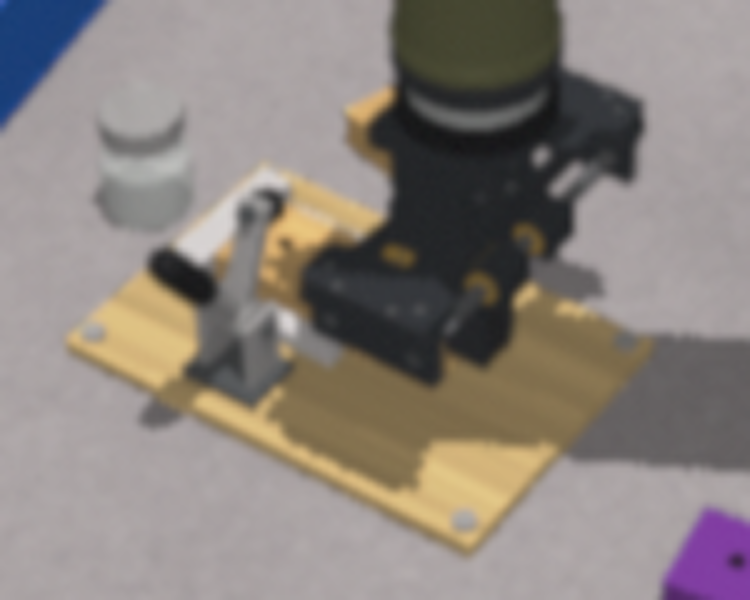

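>>> arm_command([
  {"dx":-0.001,"dy":0,"dz":0,"wx":0,"wy":0,"wz":0},
  {"dx":-0.0015,"dy":0,"dz":0,"wx":0,"wy":0,"wz":0},
  {"dx":-0.002,"dy":0,"dz":0,"wx":0,"wy":0,"wz":0},
  {"dx":-0.0025,"dy":0,"dz":0,"wx":0,"wy":0,"wz":0},
  {"dx":-0.0025,"dy":0,"dz":0,"wx":0,"wy":0,"wz":0},
])

```text
clock: 6.2
tool_pos: [0.5065, 0.0748, 0.1879]
eef_rot: [-0.073, -0.702, 0.704, 0.077]
contact_force: [-7.0, 1.7, 5.3]
opening: 0.008
```

```bash
python3 -c "
from h import *
where()
import cv2
s=r.snapshot('top')[165:265,240:380,::-1]
cv2.imwrite('pics/t3.png',cv2.resize(s,None,fx=5,fy=5,interpolation=cv2.INTER_CUBIC))"
```

```text
t 6.2 tip jig [-0.0583 -0.0007] z 0.0219 F [-7.04  1.67  5.31] q [-0.36  0.94  0.2   2.04 -0.76  0.24 -1.28]
```

View pics/t3.png

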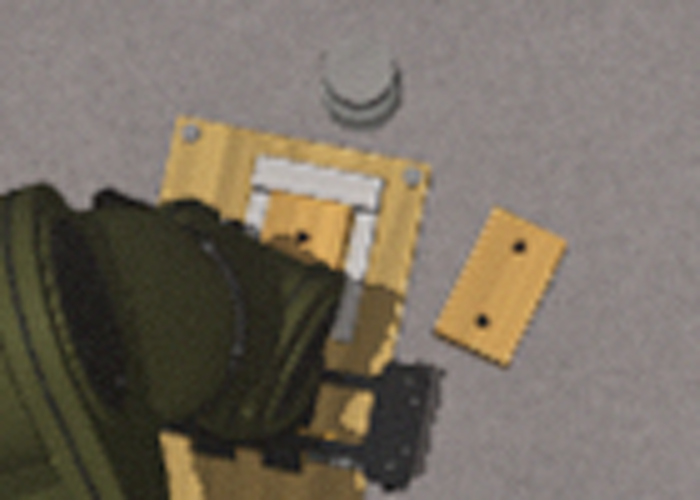

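>>> arm_command([
  {"dx":0.004,"dy":0,"dz":0,"wx":0,"wy":0,"wz":0},
  {"dx":0.014,"dy":0,"dz":0,"wx":0,"wy":0,"wz":0},
  {"dx":0.024,"dy":-0.01,"dz":0,"wx":0,"wy":0,"wz":0},
  {"dx":0.03,"dy":-0.05,"dz":0,"wx":0,"wy":0,"wz":0},
  {"dx":0.03,"dy":-0.1,"dz":0,"wx":0,"wy":0,"wz":0},
])

```text
clock: 6.75
tool_pos: [0.4774, 0.0813, 0.2883]
eef_rot: [-0.073, -0.701, 0.705, 0.078]
contact_force: [1.1, 0.1, 0.8]
opening: 0.007
```

>>> arm_command([
  {"dx":0,"dy":-0.05,"dz":0,"wx":0,"wy":0,"wz":0},
  {"dx":0,"dy":-0.09,"dz":-0.02,"wx":0,"wy":0,"wz":0},
  {"dx":0,"dy":-0.1,"dz":-0.07,"wx":0,"wy":0,"wz":0},
  {"dx":0,"dy":-0.1,"dz":-0.12,"wx":0,"wy":0,"wz":0},
  {"dx":0,"dy":-0.1,"dz":-0.17,"wx":0,"wy":0,"wz":0},
])

```text
clock: 7.25
tool_pos: [0.5147, 0.2488, 0.3888]
eef_rot: [-0.076, -0.702, 0.704, 0.075]
contact_force: [1.1, 0.2, -0.1]
opening: 0.008
```

```bash
python3 -c "
from h import *
np.set_printoptions(suppress=True)
where();go(.03,.18,.2);go(.03,.18,.095)
import cv2
s=r.snapshot('top')[165:295,240:380,::-1]
cv2.imwrite('pics/t4.png',cv2.resize(s,None,fx=4.5,fy=4.5,interpolation=cv2.INTER_CUBIC))"
```

```text
t 7.25 tip jig [-0.086   0.1714] z 0.2228 F [ 1.09  0.21 -0.1 ] q [-0.89  0.72  0.64  1.77 -0.56  0.84 -1.76]
t 7.25 target W [0.63   0.2322 0.366 ] delta [-0.1161  0.0229 -0.0083] w [-0.003 -0.    -0.001] op 0.008054621601127703
t 7.25 target W [0.63   0.2322 0.261 ] delta [-0.116   0.1279 -0.0085] w [-0.003 -0.    -0.001] op 0.008054621601127703
```

View pics/t4.png

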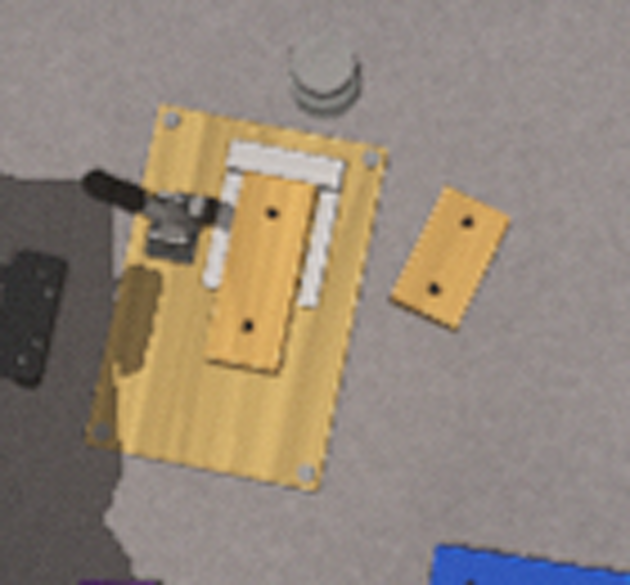

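>>> arm_command([
  {"dx":-0.035,"dy":0,"dz":-0.006,"wx":0,"wy":0,"wz":0},
  {"dx":-0.075,"dy":0.01,"dz":-0.008,"wx":0,"wy":0,"wz":0},
  {"dx":-0.11,"dy":0.04,"dz":-0.008,"wx":0,"wy":0,"wz":0},
  {"dx":-0.12,"dy":0.08,"dz":-0.008,"wx":0,"wy":0,"wz":0},
  {"dx":-0.12,"dy":0.122,"dz":-0.008,"wx":0,"wy":0,"wz":0},
])

```text
clock: 7.8
tool_pos: [0.6355, 0.2271, 0.2648]
eef_rot: [-0.077, -0.702, 0.704, 0.075]
contact_force: [-0.9, 0.2, -1.0]
opening: 0.007
```

```bash
python3 -c "
from h import *
np.set_printoptions(suppress=True)
where();go(.035,.14,.098)
import cv2
s=r.snapshot('side')[220:340,190:340,::-1]
cv2.imwrite('pics/s5.png',cv2.resize(s,None,fx=5,fy=5,interpolation=cv2.INTER_CUBIC))"
```

```text
t 7.8 tip jig [0.0371 0.1757] z 0.0988 F [-0.93  0.16 -1.01] q [-0.68  1.    0.54  1.53 -0.64  0.8  -1.67]
t 7.8 target W [0.6264 0.192  0.264 ] delta [0.0014 0.0009 0.0363] w [-0.005 -0.002 -0.005] op 0.006875239839785348
```

View pics/s5.png

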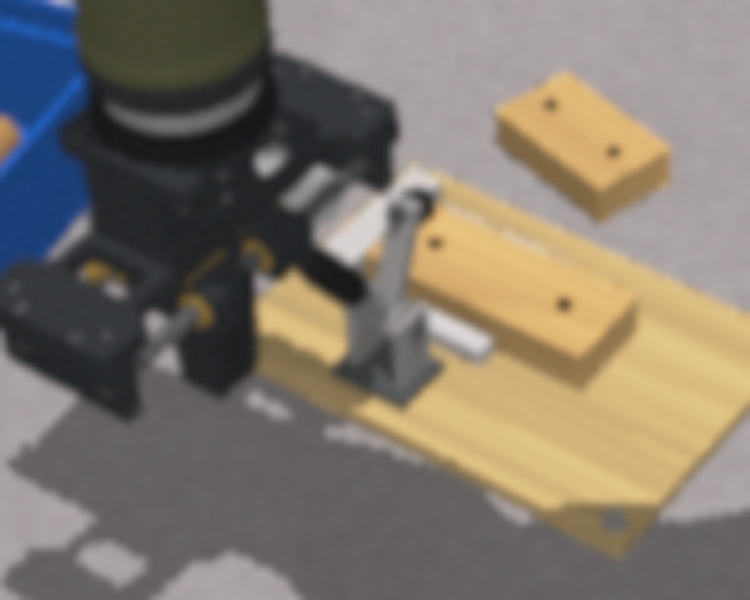

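>>> arm_command([
  {"dx":0.001,"dy":0,"dz":0.015,"wx":0,"wy":0,"wz":0},
  {"dx":0.001,"dy":0,"dz":0.03,"wx":0,"wy":0,"wz":0},
  {"dx":0.001,"dy":0,"dz":0.04,"wx":0,"wy":0,"wz":0},
  {"dx":0.001,"dy":0,"dz":0.05,"wx":0,"wy":0,"wz":0},
  {"dx":0.001,"dy":0,"dz":0.06,"wx":0,"wy":0,"wz":0},
])

```text
clock: 8.35
tool_pos: [0.6225, 0.178, 0.2704]
eef_rot: [0.076, 0.708, -0.698, -0.071]
contact_force: [1.2, 25.9, 23.2]
opening: 0.004
```

```bash
python3 -c "
from h import *
np.set_printoptions(suppress=True)
where()
import cv2
s=r.snapshot('side')[220:340,190:340,::-1]
cv2.imwrite('pics/s6.png',cv2.resize(s,None,fx=5,fy=5,interpolation=cv2.INTER_CUBIC))"
```

```text
t 8.35 tip jig [0.0352 0.128 ] z 0.1044 F [ 1.19 25.92 23.16] q [-0.61  0.95  0.51  1.62 -0.65  0.73 -1.56]
```

View pics/s6.png

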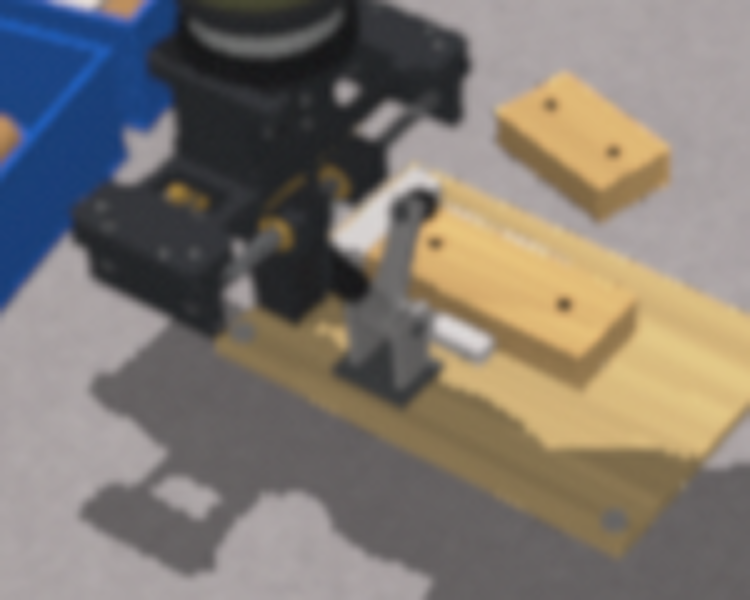

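>>> arm_command([
  {"dx":0,"dy":-0.01,"dz":0.004,"wx":0,"wy":0,"wz":0},
  {"dx":0,"dy":-0.016,"dz":0.012,"wx":0,"wy":0,"wz":0},
  {"dx":0,"dy":-0.02,"dz":0.02,"wx":0,"wy":0,"wz":0},
  {"dx":0,"dy":-0.022,"dz":0.028,"wx":0,"wy":0,"wz":0},
  {"dx":0,"dy":-0.023,"dz":0.034,"wx":0,"wy":0,"wz":0},
])

```text
clock: 8.9
tool_pos: [0.6133, 0.136, 0.2902]
eef_rot: [-0.076, -0.701, 0.705, 0.075]
contact_force: [0.5, 0.1, 0.2]
opening: 0.006
```

```bash
python3 -c "
from h import *
np.set_printoptions(suppress=True)
where();go(.035,.07,.12)
import cv2
s=r.snapshot('side')[220:340,190:340,::-1]
cv2.imwrite('pics/s7.png',cv2.resize(s,None,fx=5,fy=5,interpolation=cv2.INTER_CUBIC))"
```

```text
t 8.9 tip jig [0.0345 0.0818] z 0.1242 F [0.52 0.07 0.17] q [-0.57  0.91  0.52  1.67 -0.62  0.74 -1.52]
t 8.9 target W [0.6115 0.1236 0.286 ] delta [-0.0009  0.0042  0.0124] w [-0.005 -0.001 -0.003] op 0.005585845726285234
```

View pics/s7.png

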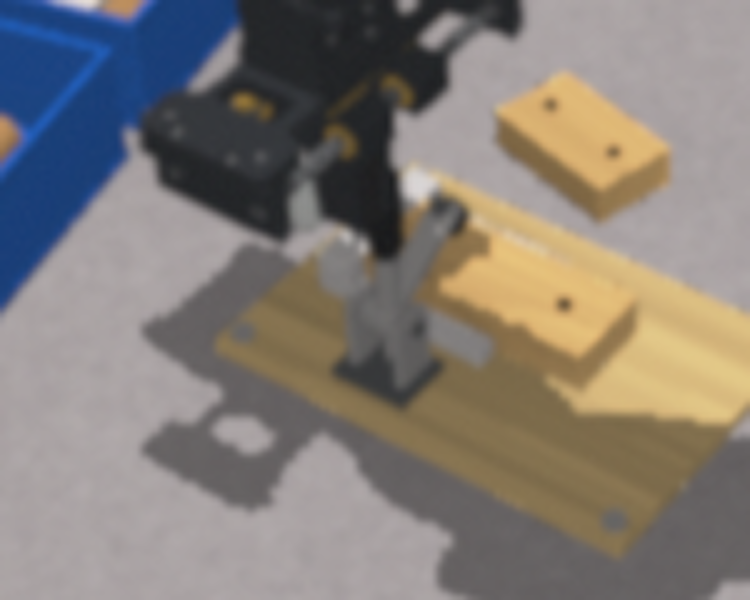

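>>> arm_command([
  {"dx":0,"dy":0,"dz":0.005,"wx":0,"wy":0,"wz":0},
  {"dx":0,"dy":0,"dz":0.01,"wx":0,"wy":0,"wz":0},
  {"dx":0,"dy":0,"dz":0.015,"wx":0,"wy":0,"wz":0},
  {"dx":0,"dy":0,"dz":0.02,"wx":0,"wy":0,"wz":0},
  {"dx":0,"dy":0,"dz":0.025,"wx":0,"wy":0,"wz":0},
])

```text
clock: 9.45
tool_pos: [0.6077, 0.1122, 0.2886]
eef_rot: [-0.075, -0.701, 0.705, 0.076]
contact_force: [0.8, -0.5, 0.5]
opening: 0.007
```

```bash
python3 -c "
from h import *
np.set_printoptions(suppress=True)
where()
import cv2
s=r.snapshot('side')[220:340,190:340,::-1]
cv2.imwrite('pics/s8.png',cv2.resize(s,None,fx=5,fy=5,interpolation=cv2.INTER_CUBIC))"
```

```text
t 9.45 tip jig [0.0336 0.0572] z 0.1226 F [ 0.81 -0.53  0.52] q [-0.53  0.9   0.51  1.7  -0.62  0.71 -1.48]
```

View pics/s8.png

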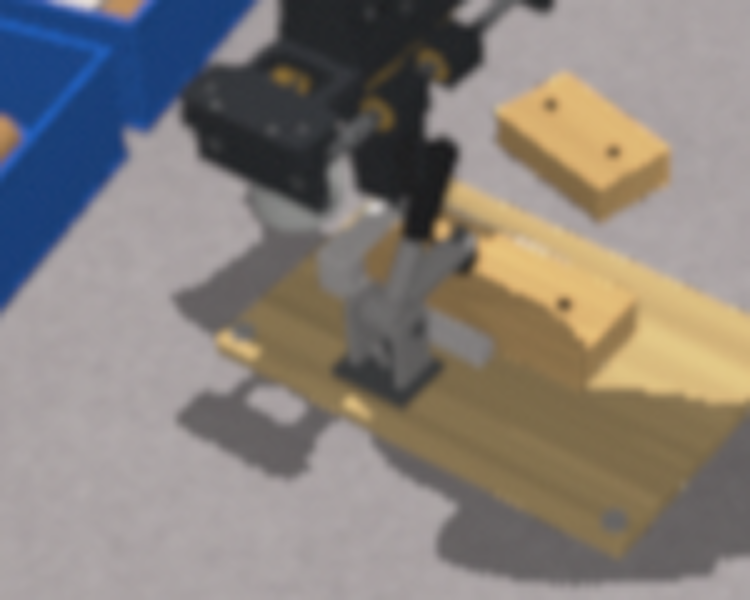

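```bash
python3 -c "
from h import *
for th in (0,.3,.5,.6,.7,.8,.9,1.2):
    a=.6-th;w=np.r_[MJ@[.035,.062+.091*np.sin(a)]+O,.045+.091*np.cos(a)];u,v=proj('side',w);print(th,round((u-190)*5),round((v-220)*5))
"
```

```text
0 305 259
0.3 338 209
0.5 362 181
0.6 374 169
0.7 386 159
0.8 399 151
0.9 410 144
1.2 444 135
```

>>> arm_command([
  {"dx":0,"dy":0,"dz":-0.03,"wx":0,"wy":0,"wz":0},
  {"dx":0,"dy":-0.02,"dz":-0.07,"wx":0,"wy":0,"wz":0},
  {"dx":0,"dy":-0.06,"dz":-0.1,"wx":0,"wy":0,"wz":0},
  {"dx":0,"dy":-0.1,"dz":-0.12,"wx":0,"wy":0,"wz":0},
  {"dx":0.02,"dy":-0.12,"dz":-0.15,"wx":0,"wy":0,"wz":0},
])

```text
clock: 10.0
tool_pos: [0.6224, 0.2626, 0.4121]
eef_rot: [-0.079, -0.701, 0.705, 0.074]
contact_force: [0.7, 0.5, -0.6]
opening: 0.008
```

```bash
python3 -c "
from h import *
where()
import cv2
s=r.snapshot('side')[220:340,190:340,::-1]
cv2.imwrite('pics/s9.png',cv2.resize(s,None,fx=5,fy=5,interpolation=cv2.INTER_CUBIC))
s=r.snapshot('top')[165:295,240:380,::-1]
cv2.imwrite('pics/t9.png',cv2.resize(s,None,fx=4.5,fy=4.5,interpolation=cv2.INTER_CUBIC))"
```

```text
t 10.0 tip jig [0.0175 0.2074] z 0.2461 F [ 0.74  0.52 -0.61] q [-0.78  0.84  0.66  1.41 -0.54  1.07 -1.81]
```

View pics/s9.png

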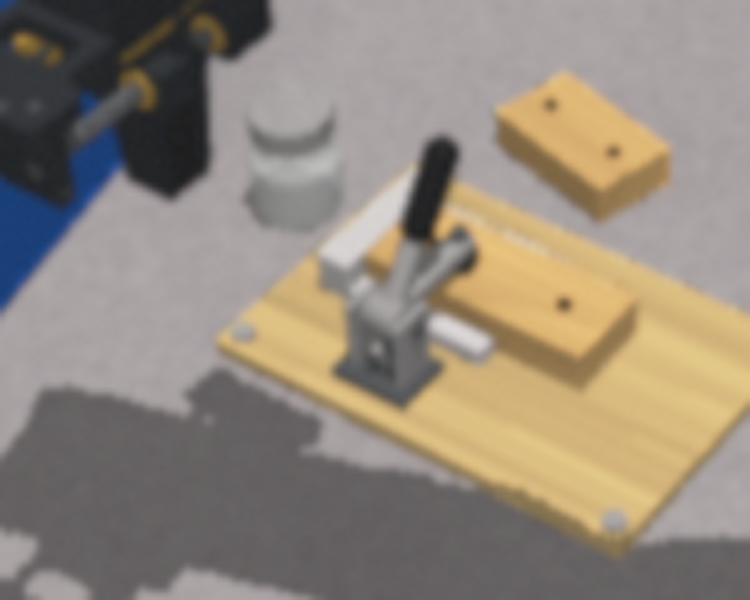

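View pics/t9.png

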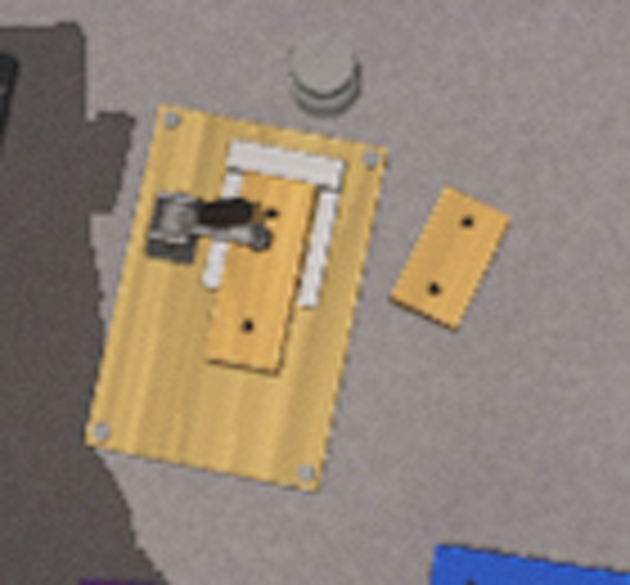

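```bash
python3 -c "
from h import *
for th in (1.0,1.1,1.2,1.3):
    a=.6-th;w=np.r_[MJ@[.035,.062+.091*np.sin(a)]+O,.045+.091*np.cos(a)];u,v=proj('top',w);print(th,round((u-240)*4.5),round((v-165)*4.5))
M=MJ
for p in [(243,175),(315,184),(206,360),(278,374)]:print(M.T@(onz('top',T(*p),.035)[:2]-O))
import cv2
a=cv2.imread('pics/top0.png').astype(int);b=r.snapshot('top')[:,:,::-1].astype(int)
for x in (0,):
  cv2.imwrite('pics/t10.png',b.astype('uint8'))
"
```

```text
1.0 219 202
1.1 232 206
1.2 245 210
1.3 256 214
[0.07705581 0.02670462]
[ 0.08040919 -0.02192304]
[-0.05076506  0.02492399]
[-0.05061815 -0.0237146 ]
```

View pics/t10.png

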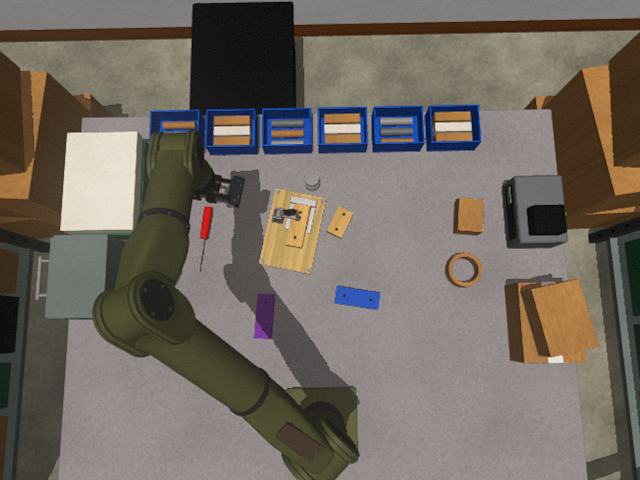

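```bash
python3 -c "
from h import *
import cv2
s=r.get_state();print(np.abs(s['qd']).max(),s['contact_force'])
cv2.imwrite('pics/s10.png',r.snapshot('side')[:,:,::-1])"
```

```text
0.06271969163125687 [ 0.17630802  0.16549316 -0.71942447]
```

View pics/s10.png

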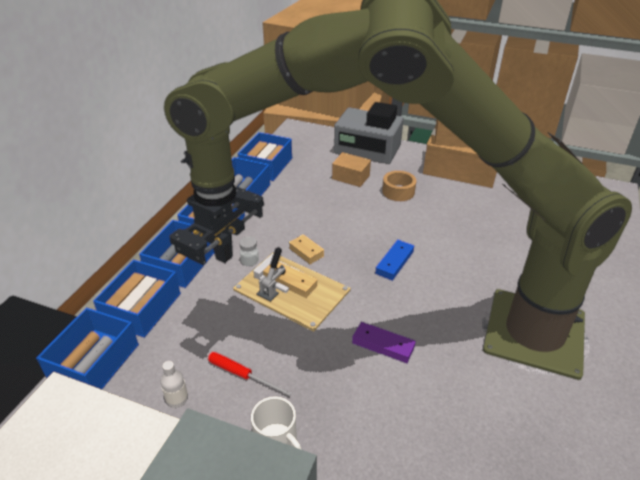

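Everything else is in place and the robot is clear. The lever is over and the cleat is at the stop, so I'm handing in.

```bash
python3 -c "
from plant import r
print(r.finish_job(), r.get_state()['clock'])"
```

```text
the job is handed in; nothing more can be done
the job is handed in; nothing more can be done
```

I pushed the cleat about 53 mm along its guide with the closed fingertips until it met the end stop. Then I backed off and flipped the clamp lever over with the outside of a finger. I handed the job in at about 10 s, and no verdict was reported.

**Final checks**
- **Cleat:** it met the stop with about 7 N of push. In the last top view its front corners are at jig x of about 77 and 80 mm, and its rear end at −51 mm. That puts the front end about 1 mm from the stop face, within the 4 mm allowed.
- **Clamp:** both views show the lever snapped over at about 1.2 rad with the pad on the cleat. I could not measure the pad's force, so the 3 N condition rests on that picture alone.
- **Other objects:** everything is where it started in the last side view.
- **Robot:** it stood clear of everything, with about zero contact force.

**What did not go to plan**
- **Approach:** straight down behind the cleat ran into the limit of joint 6, so I moved forward before lowering the tool to pushing height.
- **Lever:** my first straight push stuck by friction, with about 26 N sideways and 23 N up at the finger. I followed the handle's arc instead and it snapped over.

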